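# Seat a bearing housing in the corner of a bench fixture

### The arm

A 6-joint arm with a two-finger parallel gripper is mounted at the origin on the work surface. World frame = base frame: x ahead of the robot, y to its left, z up, the work surface at z = 0. Lengths are in mm, angles in rad, forces in N, time in s.
With the tool pointing down it reaches from about 300 to 775 mm from the base axis. Payload 14.6 kg.
Tool frame: the origin (TCP) lies between the finger pads; the fingertips stand 8 mm ahead of it and the grasp point (between the pads) lies 11 mm behind it; z points along the fingers, y is the direction in which the jaws open and shut (so a half turn about z gives the same grasp; the last joint's range is limited). The gripper opens to 94 mm and grips with 3 to 60 N. Pads are 16 mm wide; open, the fingers measure 119 mm over their backs; the gripper's body (75 mm by 177 mm) begins 78 mm behind the grasp point.
Start: joints at [-1.22, 0.3, 1.521, -0, 1.321, -0.067], TCP at [223.155, -502.684, 213.446] pointing down, gripper open.
Joint ranges: [-3.03, 3.03], [-0.79, 2.21], [0.23, 2.52], [-1.04, 4.18], [0, 3.07], [-2.55, 2.55]. Speed limits (rad/s): [2.22, 2.22, 2.57, 3.14, 3.14, 3.14].

### API

Orientations are given as [roll, pitch, yaw] about the fixed x, y, z axes, in that order (R = Rz(yaw) Ry(pitch) Rx(roll)).
In Python, from cell import manip gives the robot as it stands. The module is installed in compiled form; this text tells all that it offers.
- The arm moves only by the tool send_rows, never from a script. Its argument "series" is a list that holds one entry, the list of rows, each a list of 5 numbers: the opening, from 0 (shut) to 1 (fully open), then the shift along the tool's x, y, z in mm, then the turn about the tool's z in degrees. In form: [[[gripper, dx, dy, dz, roll], ...]]. A call has 1 to 10 rows; each row is the pose to reach, as a shift and turn from the pose commanded when the call began, along the tool's axes at that moment; what a row does not reach only later rows make up. A row lasts 1/10 s, in which the tool goes at most 50 mm and 8.59 degrees, less where a joint would pass 70% of its speed; a pose out of reach is approached as far as the arm can. A call with a gripper value outside its range is refused whole. The fingers move at their own pace and stop on an object; "newtons" is the grip in N (left out, the last holds). Time passes only in rows, so rows that repeat a pose let the fingers close. It gives the time, the measured TCP pose, the force and the opening at its end, in the units of the state.
- manip.read_state(): the state, without advancing time (a new reading comes with each control period).
- manip.camera(name): name is "side" or "top"; returns a dict with "img" (384x512x3 uint8, red, green, blue), "vfov" (degrees; the focal length in pixels is half the picture's height over the tangent of half this angle, whatever the lens; pixels are square), "cx", "cy" (the principal point, pixels), "dist" ([k1, k2, p1, p2, k3] as OpenCV has them; the pictures are not rectified), "pose" (4x4, takes a point from camera to world coordinates). Camera axes: x right, y down, z forward; pixel columns grow to the right and rows downward; lengths in mm; the calibration is good to about 2 mm. A picture is of the moment at which its call begins. There is no depth.
- manip.sign_off(): hands the job in, once; it reports no verdict.
Trained networks look in a picture, given as the dict that the camera call returned (one of the last four; its "shot" number tells which), for a name from the list of things; names that differ only in an ending like _2 or _b are one class to them, and where a whole thing is asked for, a point or a joint stands for the part that bears it (a point fixed in the world has none). Each returns a list of dicts, best first, with "conf" (0 to 1); they miss things now and then, are a little off and sometimes report something else, mostly with a low value. They report only what shows in the picture. A call takes as long as a camera call. They do not tell look-alikes from the thing itself.
- manip.find_in(target, picture): "rect" ([left, top, width, height] in pixels, round what is visible of it).
- manip.silhouettes(target, picture): "pixels" (384x512 bool, what is visible of it) and "rect" ([left, top, width, height] in pixels, round what is visible of it).
The state is a dict: "clock": time; "joints": joint angles; "qd": joint speeds; "effort": joint torques, N m; "eef_pos": TCP position; "eef_rot": TCP orientation; "wrist_force": force on the tool from outside, world axes, zero at the start; "moment": the same for the moment, N m; "finger_gap": finger opening in mm.
Only numpy, scipy, OpenCV 4.12 (cv2) and the standard library are available. Lean on these libraries where they do the work, as an engineer would, in place of code of your own. Each camera call takes 0.05 s, during which the arm holds its last target. There are 200 camera calls.

### The job

On the bench a straight steel fence bar with a square stop block at one end forms a locating corner. Push the iron bearing housing (the long arched one on a flat rectangular foot, not the round one) along the bench top until its long side lies flush against the fence and its end is fully home against the stop block, then move clear. Only push it: never lift it or tip it over, and leave all other things where they are.

Things in the scene. Friction and masses are not known exactly. Their poses are not given: they have to be found in the camera images.
- housing: Dark iron pillow-block bearing housing, loose, upright, 0.45 to 0.85 kg. Foot 40 mm (its x) by 120 mm (its y), 16 mm high; in its middle an arch 58 mm wide (y), 36 mm deep, 62 mm high, grease nipple to 68 mm, bore along x. Same either way round. Origin: centre of the underside, z up. Starts on the robot's side of the fence, within 0.5 rad of parallel to it. Push it low, on the foot.
- fence: Straight steel bar fixed to the bench, 25 mm thick, 400 mm long, 25 mm high (bolt heads 7 mm more). Origin: at bench height, mid-length, on the face towards the robot. That face is the plane x = 0 of its frame; the bar lies on the +x side, y runs along it, z up. Turned up to 0.15 rad from the world's y. The end without the stop is open in front (a low foot lies behind it).
- stop: Square steel stop block fixed at one end of the fence, left or right: 30 mm wide (y), 30 mm high (bolt head 6 mm more), standing out 70 mm in front of the fence face. Axes as the fence's. Origin: at bench height, in the plane of the fence face, mid-width, 185 mm along y from the fence's origin; its stop face is 15 mm from its origin, towards the fence's middle.
- cartridge: The other bearing housing, to be left alone: dark iron, round flange 68 mm across and 12 mm thick with a hub 48 mm across, 38 mm high in all, loose, in front of the fence beside the housing. Origin: centre of the underside.
- nut: Loose steel hex nut, 36 mm across flats, 19 mm high, in front of the fence beyond one end of the work, to be left alone. Origin: centre of the underside.
- bushing: Loose brass bushing, 36 mm across, 24 mm high, in front of the fence beyond the other end of the work, to be left alone. Origin: centre of the underside.
- spray: Loose spray can, 64 mm across, 170 mm high, left side of the bench, to be left alone. Origin: centre of the underside.
- jar: Loose closed jar, 72 mm across, 85 mm high, right side of the bench, to be left alone. Origin: centre of the underside.
- wrench: Loose wrench lying behind the fence (farther from the robot), to be left alone. Origin: on the bench, about under its middle.
- screwdriver: Loose screwdriver lying behind the fence, to be left alone. Origin: on the bench, about under its middle.
- mug: Loose white mug, 80 mm across, 90 mm high, right side of the bench, to be left alone. Origin: centre of the underside.
Things that resemble listed ones, but are neither listed nor needed, are in the scene too. What is shaped like the housing but brown or green is not meant.

How it is judged (in metres and radians):
At the end, for the whole second after the job is handed in: The housing stands flat and still on the bench in front of the fence, its long side within 3 mm of touching the fence face and within 0.035 rad (2 degrees) of parallel with it, and its end within 3 mm of touching the stop block (x of housing in the frame of fence between -0.023 and -0.017 m and angle between the y axis of housing and the y axis of fence, either way round below 0.035 rad and y of housing in the frame of stop between -0.078 and 0.078 m and y of housing in the frame of fence between -0.135 and 0.135 m and height (world z) of housing below 0.004 m and angle between housing's own z axis and vertical below 0.05 rad and linear speed of housing below 0.01 m/s).
It fails at once if the housing is lifted more than 8 mm off the bench (height (world z) of housing above 0.008 m).
It fails at once if the housing is tipped more than 0.3 rad (angle between housing's own z axis and vertical above 0.3 rad).
It fails at once if one of the other loose things is moved more than 20 mm (distance of any of cartridge, nut, bushing, spray, jar, wrench, screwdriver, mug from where it was at the start of the episode above 0.02 m).
It also fails if it takes over 45 s, if anything falls off the work surface, if the arm or the gripper's body presses on something with over 40 N, if the wrist force passes 120 N, or if a joint passes its speed limit or range.

## Working session

There is one attempt and no reset: what is moved stays moved. The work goes in short steps, Python scripts to look and compute and a tool call to move; the robot and the scene stay as the last step left them, time stands still between calls to the robot, and variables do not carry over. Pictures are saved under pics/ and viewed, about 8 in all and at most 12, crops included, and the job is handed in when it is done.

Besides the shell and the picture viewer there is one more tool, called after ">>>" as name(argument=value, ...) on one line, values as JSON. send_rows: Moves the arm, as the interface text tells. Its arguments: {"type":"object","properties":{"series":{"type":"array"},"newtons":{"type":"number"}},"required":["series"]}

```bash
mkdir -p pics; cat > h.py <<'E'
import numpy as np, cv2
from cell import manip
def K(p):
    f=192/np.tan(np.radians(p["vfov"])/2); return np.array([[f,0,p["cx"]],[0,f,p["cy"]],[0,0,1.]])
def ray(p,uv,z=0):
    n=cv2.undistortPoints(np.array(uv,float).reshape(-1,1,2),K(p),np.array(p["dist"],float)).reshape(-1,2)
    T=np.array(p["pose"]); d=np.c_[n,np.ones(len(n))]@T[:3,:3].T; o=T[:3,3]
    return (o+d*((z-o[2])/d[:,2])[:,None])[:,:2]
def proj(p,X):
    T=np.linalg.inv(np.array(p["pose"])); X=np.atleast_2d(X).astype(float)@T[:3,:3].T+T[:3,3]
    return cv2.projectPoints(X,np.zeros(3),np.zeros(3),K(p),np.array(p["dist"],float))[0].reshape(-1,2)
E
python3 - <<'E'
from h import *
ps={n:manip.camera(n) for n in("top","side")}
for n,p in ps.items():
    cv2.imwrite(f"pics/{n}0.png",cv2.resize(p["img"][:,:,::-1],(800,600)))
    print(n,np.round(p["pose"],2).tolist(),p["vfov"])
    for t in "housing fence stop cartridge nut bushing".split():
        for r in manip.find_in(t,p): 
            x,y,w,h=r["rect"]; print(t,[int(v) for v in r["rect"]],round(r["conf"],2),ray(p,[[x+w/2,y+h/2]]).round())
print(manip.read_state())
E
```

```text
top [[0.02, -0.99, 0.14, 392.78], [-1.0, -0.02, 0.0, -4.45], [-0.0, -0.14, -0.99, 1194.06], [0.0, 0.0, 0.0, 1.0]] 54.673991144795146
housing [218, 199, 37, 17] 0.86 [[547.  59.]]
housing [254, 265, 45, 21] 0.8 [[333. -73.]]
housing [205, 249, 38, 22] 0.73 [[378.  92.]]
housing [136, 248, 40, 32] 0.71 [[362. 307.]]
housing [154, 132, 29, 27] 0.58 [[751. 286.]]
housing [373, 225, 32, 21] 0.33 [[ 463. -433.]]
fence [206, 152, 121, 28] 0.76 [[683. -37.]]
stop [188, 211, 10, 9] 0.5 [[518. 195.]]
stop [203, 159, 11, 27] 0.48 [[658. 152.]]
nut [318, 228, 19, 9] 0.48 [[ 470. -236.]]
bushing [184, 209, 14, 12] 0.56 [[519. 202.]]
side [[-0.97, -0.17, 0.17, 372.27], [-0.24, 0.68, -0.69, 719.25], [-0.0, -0.71, -0.7, 777.22], [0.0, 0.0, 0.0, 1.0]] 53.58416434267268
housing [297, 214, 33, 39] 0.76 [[378.  81.]]
housing [285, 287, 46, 49] 0.76 [[360. 303.]]
housing [126, 251, 53, 34] 0.74 [[743. 282.]]
housing [320, 180, 28, 34] 0.63 [[340. -65.]]
housing [237, 197, 32, 36] 0.6 [[549.  57.]]
fence [182, 142, 68, 92] 0.58 [[678. -18.]]
stop [190, 220, 30, 24] 0.97 [[655. 146.]]
stop [156, 184, 40, 4
[... 188 characters left out ...]
5 [[527. 186.]]
{'clock': 0.7, 'joints': array([-1.21962929e+00,  2.99905579e-01,  1.52098568e+00,  1.28933552e-05,
        1.32072701e+00, -6.65785312e-02]), 'qd': array([-1.38018682e-03, -6.45307440e-04,  1.00641180e-03, -1.29773054e-03,
       -5.80498272e-04, -9.44765902e-05]), 'effort': array([ 1.18022184e-03, -5.31567979e+01, -3.52880037e+01,  7.09843193e-02,
        2.12908670e-02, -4.97285498e-06]), 'eef_pos': array([ 223.14292404, -502.68820379,  213.44858392]), 'eef_rot': array([-3.14156793e+00, -1.41685885e-05,  4.17742378e-01]), 'wrist_force': array([-0.10552344, -0.61440223,  0.36849162]), 'moment': array([ 0.01084497, -0.04250047,  0.03236785]), 'finger_gap': 93.73660758841545}
```

View pics/top0.png

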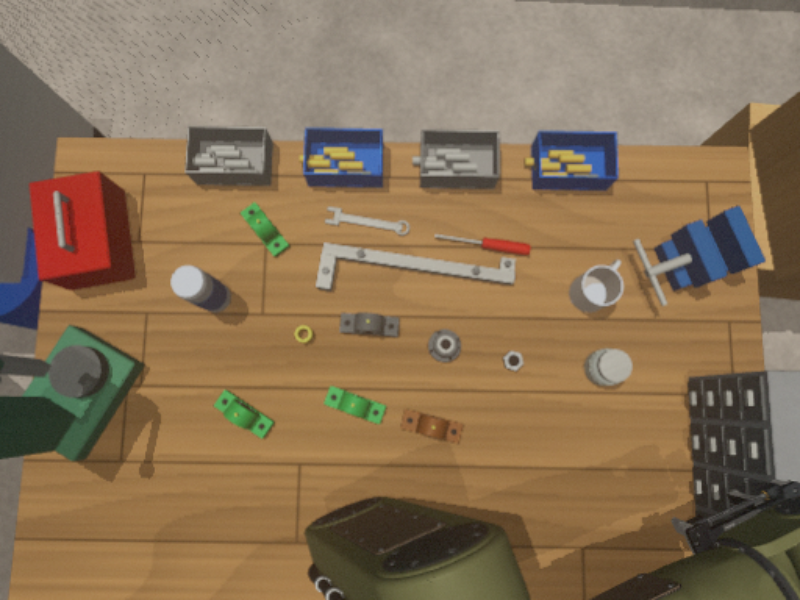

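View pics/side0.png

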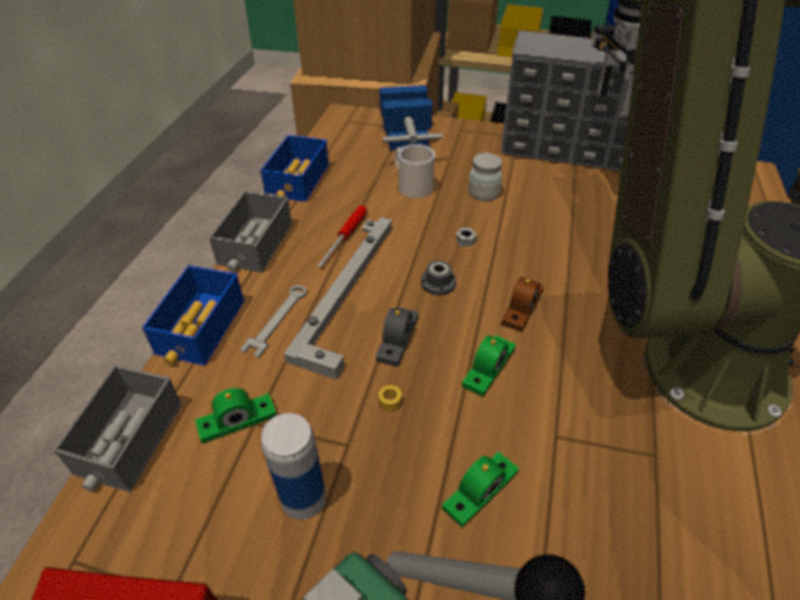

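Look-alikes for the housing, in the viewed top image (800x600):
- green ones at (265,230), (243,413) and (355,405)
- brown one at (432,426)
- dark iron one at (369,324)

I choose the dark iron one at (369,324). The stop is at the left (+y) end of the fence. Next I measure more precisely and check the choice in a close crop.

```bash
python3 - <<'E'
from h import *
p=manip.camera("top");q=manip.camera("side")
np.save("pics/p.npy",p,allow_pickle=True);np.save("pics/q.npy",q,allow_pickle=True)
a=cv2.resize(p["img"][145:240,180:350,::-1],None,fx=4.6,fy=4.6,interpolation=cv2.INTER_CUBIC)
cv2.imwrite("pics/c1.png",a)
for n,pp in(("top",p),("side",q)):
  for t in("housing","fence","stop","cartridge"):
    for s in manip.silhouettes(t,pp):
        m=s["pixels"].astype(np.uint8); v=np.argwhere(m)[:,::-1]
        r=cv2.minAreaRect(v.astype(np.float32)); c=ray(pp,cv2.boxPoints(r),{"fence":25,"stop":30,"housing":16,"cartridge":12}[t])
        print(n,t,round(s["conf"],2),s["rect"],m.sum(),c.round(1).tolist())
E
```

```text
top housing 0.91 [207.9, 249.7, 39.4, 20.7] 463 [[383.6, 148.3], [420.4, 135.9], [381.9, 24.5], [345.4, 37.4]]
top housing 0.86 [255.5, 264.9, 42.2, 21.4] 514 [[335.1, -6.0], [376.5, -15.9], [349.9, -131.5], [308.8, -121.1]]
top housing 0.76 [155.8, 130.8, 28.0, 31.9] 409 [[780.9, 338.2], [806.8, 308.1], [712.5, 232.0], [687.2, 262.0]]
top housing 0.7 [219.2, 199.0, 34.7, 16.9] 473 [[527.5, 121.4], [571.5, 119.3], [564.1, 0.2], [520.2, 2.8]]
top housing 0.43 [317.4, 225.9, 17.9, 14.3] 131 [[476.8, -203.5], [502.1, -236.7], [472.9, -258.3], [447.8, -225.1]]
top fence 0.64 [203.7, 129.9, 57.7, 20.6] 362 [[756.4, 155.9], [794.4, 152.0], [772.6, -16.9], [734.8, -12.3]]
top fence 0.63 [205.8, 155.6, 124.6, 25.0] 1110 [[683.4, 161.4], [715.3, 157.7], [657.9, -237.6], [626.5, -232.4]]
top stop 0.68 [202.4, 163.5, 13.5, 25.3] 215 [[613.8, 170.6], [687.2, 161.3], [682.3, 129.3], [609.0, 138.9]]
top cartridge 0.59 [275.4, 211.9, 20.8, 21.8] 356 [[502.9, -48.1], [550.3, -94.1], [505.9, -139.0], [459.0, -92.9]]
side housing 0.96 [321.2, 177.7, 28.2, 34.6] 583 [[384.1, -5.6], [355.2, -144.9], [305.9, -121.6], [338.3, 13.3]]
side housing 0.85 [123.9, 249.6, 56.0, 34.5] 1069 [[829.8, 284.2], [735.6, 201.6], [679.8, 270.9], [770.3, 346.6]]
side housing 0.66 [285.4, 286.4, 46.6, 48.6] 1081 [[416.7, 350.3], [357.6, 240.2], [313.9, 272.0], [374.4, 376.8]]
side housing 0.65 [296.3, 212.6, 34.1, 40.8] 725 [[423.1, 145.6], [398.1, 19.9], [347.1, 40.2], [375.6, 162.0]]
side fence 0.85 [182.2, 140.5, 70.4, 93.0] 1195 [[717.6, 167.8], [660.5, -245.6], [618.4, -216.5], [683.6, 183.3]]
side stop 0.89 [189.4, 222.2, 32.3, 19.0] 401 [[684.9, 178.6], [688.6, 130.7], [610.3, 145.8], [609.3, 192.0]]
side cartridge 0.87 [271.2, 171.7, 20.7, 14.7] 404 [[549.6, -134.3], [484.6, -150.6], [468.0, -60.5], [529.5, -45.2]]
```

View pics/c1.png

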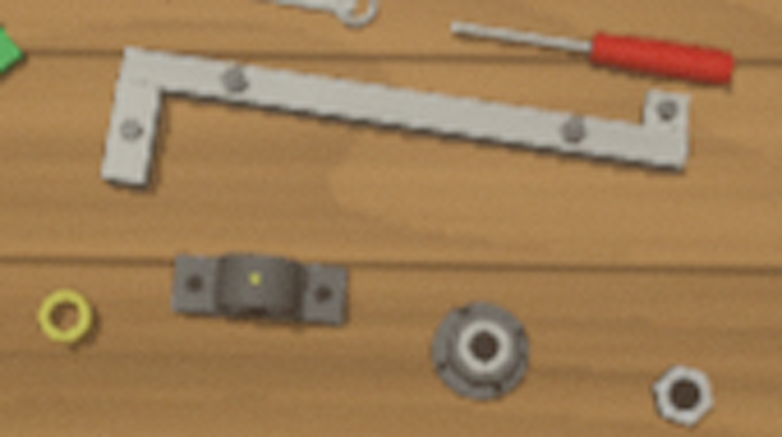

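The crop shows the dark iron housing at (258,290) of the crop, with the fence face running from (162,92) to (682,168). The stop's inner face is near (155,130), the cartridge at (483,347), and the bushing at (66,316). The choice is confirmed.

```bash
python3 - <<'E'
from h import *
p=np.load("pics/p.npy",allow_pickle=True).item();q=np.load("pics/q.npy",allow_pickle=True).item()
c=lambda L:(np.array(L)+.5)/4.6-.5+[180,145]
F=ray(p,c([[162,92],[682,168]]),25);d=F[0]-F[1];th=np.arctan2(-d[0],d[1])
print("face",F.round(1),"yaw",th, np.hypot(*d))
S=ray(p,c([[162,95],[150,186],[103,180]]),30);print("stop",S.round(1))
H=ray(p,c([[177,256],[348,268],[344,324],[172,312]]),16);print("H",H.round(1),H.mean(0).round(1),np.arctan2(-(H[0]-H[1])[0],(H[0]-H[1])[1]),np.arctan2(-(H[3]-H[2])[0],(H[3]-H[2])[1]))
print("cart",ray(p,c([[483,347]]),38),"bush",ray(p,c([[66,316]]),24),"nut",ray(p,c([[684,394]]),19))
# model overlay
ey=np.array([-np.sin(th),np.cos(th)]);ex=np.array([np.cos(th),np.sin(th)])
o=F[1]+0; fo=o+ey*200; print("fence origin",fo, "stop face pt",(S[0]))
def L(im,pp,P,z,col):
    u=proj(pp,np.c_[P,np.full(len(P),z)]); return cv2.polylines(im,[np.int32((u-off+.5)*s*16)],True,col,1,cv2.LINE_AA,4)
out=[]
for pp,off,sz in((p,[180,145],(170,95)),(q,[170,130],(170,140))):
    s=4.4;im=cv2.resize(pp["img"][off[1]:off[1]+sz[1],off[0]:off[0]+sz[0],::-1],None,fx=s,fy=s,interpolation=cv2.INTER_CUBIC)
    off=np.array(off)
    for z,c_ in((0,(0,0,255)),(25,(0,255,255))):
        L(im,pp,np.array([fo-200*ey,fo+200*ey,fo+200*ey-70*ex,fo+170*ey-70*ex,fo+170*ey]),z,c_)
    hc=H.mean(0);hy=(H[0]-H[1]+H[3]-H[2]);hy/=np.hypot(*hy);hx=np.array([hy[1],-hy[0]])
    for z,c_ in((0,(0,0,255)),(16,(0,255,255))):
        L(im,pp,np.array([hc+a*20*hx+b*60*hy for a,b in((1,1),(1,-1),(-1,-1),(-1,1))]),z,c_)
    out.append(im)
cv2.imwrite("pics/o1.png",out[0]);cv2.imwrite("pics/o2.png",out[1][:600])
E
```

```text
face [[ 683.2  130.7]
 [ 634.3 -233.4]] yaw -0.13333160807331781 367.307651866189
stop [[679.8 130. ]
 [615.  136.4]
 [618.7 169.1]]
H [[ 5.683e+02  1.176e+02]
 [ 5.617e+02 -1.700e+00]
 [ 5.224e+02  5.000e-01]
 [ 5.290e+02  1.200e+02]] [545.4  59.1] -0.05550400934845225 -0.05474507579740984
cart [[505.76624047 -94.2294196 ]] bush [[524.17428149 192.04241746]] nut [[ 477.35431497 -233.85956689]]
fence origin [660.93159585 -35.13161077] stop face pt [679.78260044 130.04691703]
```

View pics/o2.png

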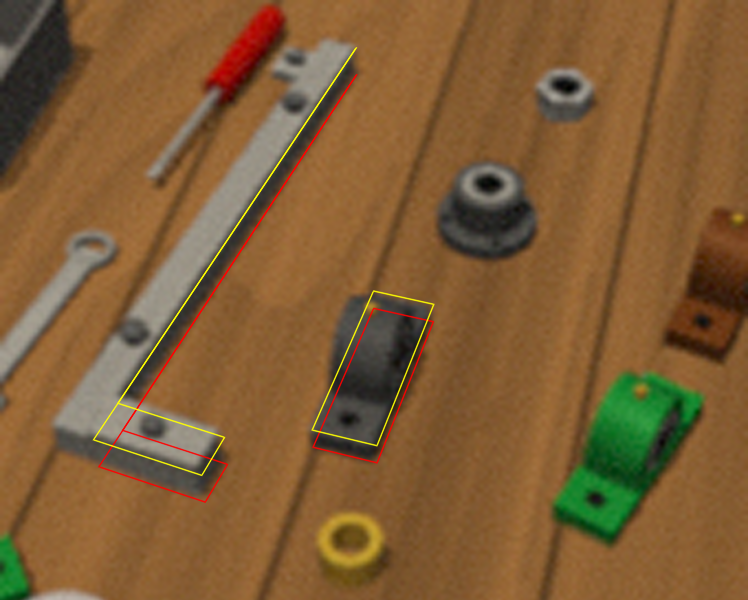

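The overlay matches within 2–3 mm: fence yaw is about −0.133, and the housing needs about +107 mm in fence x and +32 mm in fence y. I'll push the long side with both fingertips first, so that it squares itself.

>>> send_rows(series=[[[0.7,478,-410,0,31.6],[0.7,478,-410,0,31.6],[0.7,478,-410,0,31.6],[0.7,478,-410,0,31.6],[0.7,478,-410,0,31.6],[0.7,478,-410,0,31.6],[0.7,478,-410,0,31.6],[0.7,478,-410,0,31.6],[0.7,478,-410,0,31.6],[0.7,478,-410,0,31.6]]])

```text
clock: 2.2
eef_pos: [436.3, -53.9, 213.8]
eef_rot: [3.142, -0.001, -0.134]
wrist_force: [1.2, -1.6, 0.1]
finger_gap: 65.4
```

```bash
cat >> h.py <<'E'
FO=np.array([661.,-35.]);TH=-.133;EX=np.array([np.cos(TH),np.sin(TH)]);EY=np.array([-np.sin(TH),np.cos(TH)])
def go(fx,fy,z):
    s=manip.read_state();P=s["eef_pos"];yaw=s["eef_rot"][2];d=FO+fx*EX+fy*EY-P[:2];c,n=np.cos(yaw),np.sin(yaw)
    print("t",s["clock"],"fence xy",((P[:2]-FO)@np.c_[EX,EY]).round(1),"z",P[2].round(1),"F",s["wrist_force"].round(1),"gap",round(s["finger_gap"],1))
    print("move",np.round([c*d[0]+n*d[1],n*d[0]-c*d[1],P[2]-z,np.degrees(yaw-TH)],1))
E
python3 -c "
from h import *
go(-180,78,12)"
```

```text
t 2.2 fence xy [-220.3  -48.6] z 213.8 F [ 1.2 -1.6  0.1] gap 65.4
move [  40.2 -126.6  201.8   -0. ]
```

>>> send_rows(series=[[[0.7,40,-126,40,0],[0.7,40,-126,60,0],[0.7,40,-126,80,0],[0.7,40,-126,100,0],[0.7,40,-126,120,0],[0.7,40,-126,150,0],[0.7,40,-126,175,0],[0.7,40,-126,175,0]]])

```text
clock: 3.0
eef_pos: [490.5, 63.5, 35.9]
eef_rot: [3.141, 0.005, -0.134]
wrist_force: [0.2, -0.3, -0.2]
finger_gap: 66.1
```

```bash
python3 -c "
from h import *
go(-180,78,12)
p=manip.camera('side');cv2.imwrite('pics/s2.png',cv2.resize(p['img'][130:290,170:380,::-1],None,fx=3.6,fy=3.6))"
```

```text
t 3.0 fence xy [-182.   75.] z 35.9 F [ 0.2 -0.3 -0.2] gap 66.1
move [ 2.  -3.  23.9 -0. ]
```

View pics/s2.png

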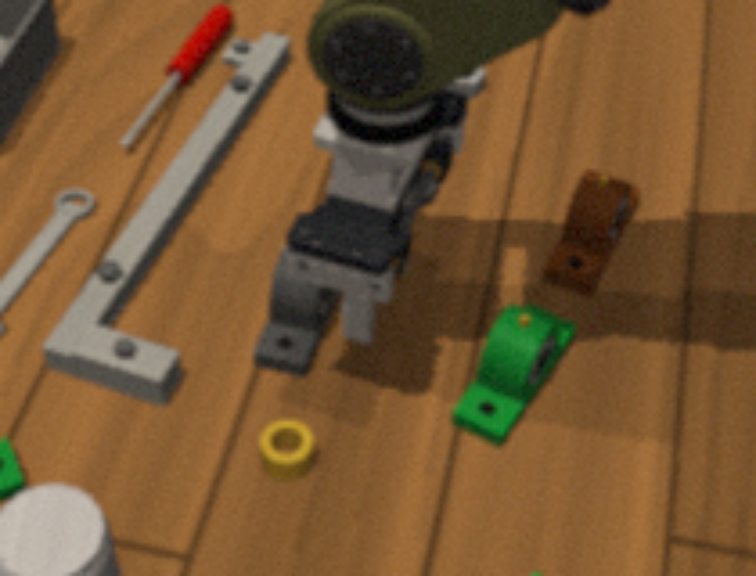

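The gripper stands behind the housing's long side with clear space around it. I go down and push towards the fence, stopping about 6 mm short.

>>> send_rows(series=[[[0.7,0,-3,12,0],[0.7,0,-3,23,0],[0.7,0,-3,23,0],[0.7,8,-3,23,0],[0.7,16,-3,23,0],[0.7,24,-3,23,0],[0.7,34,-3,23,0],[0.7,44,-3,23,0],[0.7,54,-3,23,0],[0.7,64,-3,23,0]]])

```text
clock: 4.05
eef_pos: [556.0, 58.0, 15.7]
eef_rot: [3.141, 0.002, -0.134]
wrist_force: [-9.8, 1.7, 7.7]
finger_gap: 66.0
```

>>> send_rows(series=[[[0.7,10,0,0,0],[0.7,20,0,0,0],[0.7,30,0,0,0],[0.7,40,0,0,0],[0.7,48,0,0,0],[0.7,54,0,0,0],[0.7,59,0,0,0],[0.7,62,0,0,0],[0.7,62,0,0,0]]])

```text
clock: 4.95
eef_pos: [617.7, 49.6, 15.6]
eef_rot: [-3.142, 0.001, -0.134]
wrist_force: [-3.7, 0.9, 3.5]
finger_gap: 66.1
```

```bash
python3 -c "
from h import *
go(-54,78,13)
p=manip.camera('side');cv2.imwrite('pics/s3.png',cv2.resize(p['img'][130:270,170:340,::-1],None,fx=4.2,fy=4.2,interpolation=cv2.INTER_CUBIC))"
```

```text
t 4.95 fence xy [-54.1  78.1] z 15.6 F [-3.7  0.9  3.5] gap 66.1
move [ 0.1  0.1  2.6 -0.1]
```

View pics/s3.png

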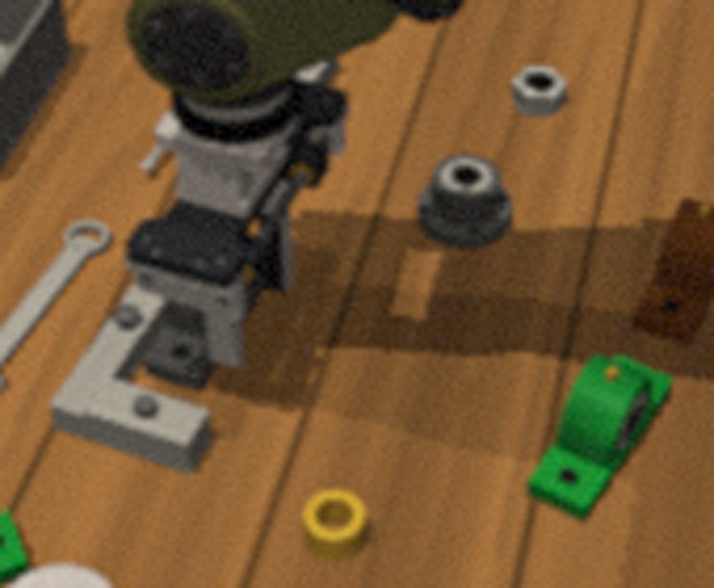

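The housing is parallel to the fence and a few mm short of it. I back off, lift, and go round to its free end to push towards the stop.

>>> send_rows(series=[[[0.7,-30,0,0,0],[0.7,-30,0,-40,0],[0.7,-30,0,-85,0],[0,-30,30,-100,0],[0,0,60,-100,0],[0,28,95,-100,0],[0,28,95,-60,0],[0,28,95,-20,0],[0,28,95,2,0],[0,28,95,2,0]]])

```text
clock: 6.0
eef_pos: [631.9, -48.4, 10.8]
eef_rot: [3.142, 0.003, -0.134]
wrist_force: [0.2, -0.7, 0.1]
finger_gap: 13.2
```

```bash
python3 -c "
from h import *
go(-26,-10,13)
p=manip.camera('top');cv2.imwrite('pics/s4.png',cv2.resize(p['img'][140:235,180:350,::-1],None,fx=4.6,fy=4.6,interpolation=cv2.INTER_CUBIC))
for r in manip.silhouettes('housing',p): print(r['conf'],r['rect'])"
```

```text
t 6.0 fence xy [-27.1 -17.1] z 10.8 F [ 0.2 -0.7  0.1] gap 13.2
move [ 1.1 -7.1 -2.2 -0.1]
0.7 [139.8, 249.7, 35.4, 21.1]
0.7 [152.9, 128.4, 31.6, 33.1]
0.69 [207.0, 249.5, 18.2, 14.5]
0.67 [225.4, 166.6, 22.9, 16.3]
```

View pics/s4.png

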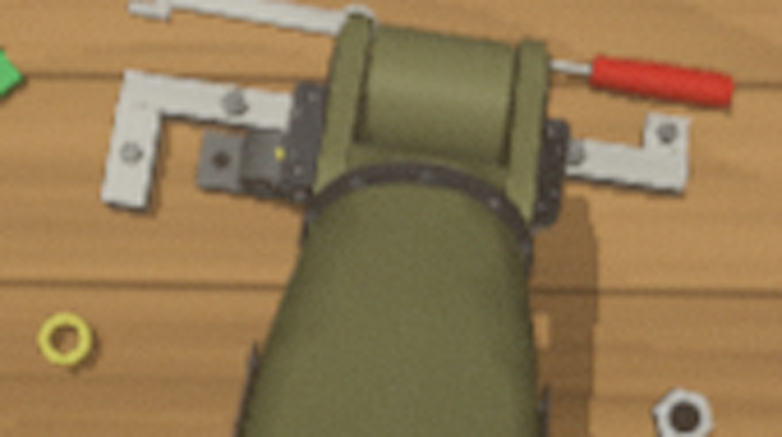

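The housing sits parallel to the fence, with a gap of about 31 mm to the stop (end at crop x 198, stop face at x 155). I push along the fence.

>>> send_rows(series=[[[0,0,-4,0,0],[0,0,-8,0,0],[0,0,-13,0,0],[0,0,-18,0,0],[0,0,-24,0,0],[0,0,-30,0,0],[0,0,-36,0,0],[0,0,-42,0,0],[0,0,-46,0,0],[0,0,-48,0,0]]])

```text
clock: 7.1
eef_pos: [639.1, -0.5, 13.6]
eef_rot: [3.141, -0.0, -0.133]
wrist_force: [-0.4, -5.7, 2.1]
finger_gap: 0.7
```

>>> send_rows(series=[[[0,0,-1,0,0],[0,0,-2,0,0],[0,0,-3,0,0],[0,0,-4,0,0],[0,0,-4,0,0]]])

```text
clock: 7.6
eef_pos: [639.6, 3.2, 13.6]
eef_rot: [3.141, -0.0, -0.134]
wrist_force: [-0.7, -4.4, 2.4]
finger_gap: 0.6
```

>>> send_rows(series=[[[0,0,-1,0,0],[0,0,-2,0,0],[0,0,-3,0,0],[0,0,-3,0,0]]])

```text
clock: 8.0
eef_pos: [639.9, 5.6, 13.6]
eef_rot: [3.14, -0.0, -0.134]
wrist_force: [-1.9, -8.1, 2.8]
finger_gap: 0.3
```

```bash
python3 -c "
from h import *
go(-26,38,13)
p=manip.camera('top');q=manip.camera('side')
a=cv2.resize(p['img'][150:205,190:270,::-1],None,fx=5,fy=5,interpolation=cv2.INTER_CUBIC);b=cv2.resize(q['img'][185:255,170:250,::-1],None,fx=4.5,fy=4.5,interpolation=cv2.INTER_CUBIC)
im=np.zeros((320,765,3),np.uint8);im[:275,:400]=a;im[:315,402:762]=b;cv2.imwrite('pics/s5.png',im)"
```

```text
t 8.0 fence xy [-26.3  37.4] z 13.6 F [-1.9 -8.1  2.8] gap 0.3
move [ 0.3 -0.6  0.6 -0.1]
```

View pics/s5.png

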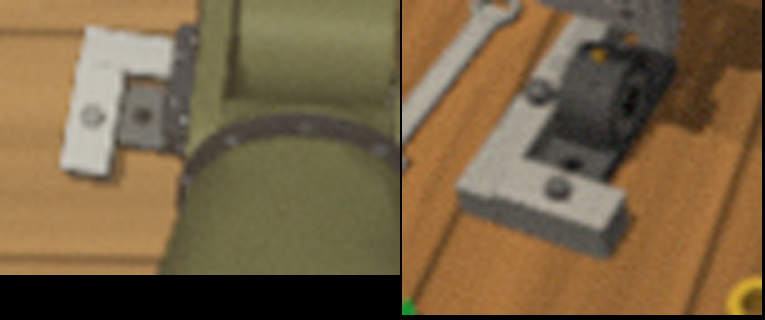

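The housing's end looks to be at the stop, and the force is just starting to rise. I press a little more to confirm contact.

>>> send_rows(series=[[[0,0,-1,0,0],[0,0,-2,0,0],[0,0,-2,0,0]]])

```text
clock: 8.4
eef_pos: [640.0, 5.9, 13.6]
eef_rot: [3.138, 0.0, -0.134]
wrist_force: [-3.1, -18.4, 3.1]
finger_gap: 0.6
```

The end is home: force is up to 18 N with only 0.3 mm of travel. Now the final squaring push onto the fence.

>>> send_rows(series=[[[0,0,15,0,0],[0,0,15,-45,0],[0,0,15,-90,0],[0.55,-30,-10,-100,0],[0.55,-62,-45,-100,0],[0.55,-62,-65,-100,0],[0.55,-62,-65,-60,0],[0.55,-62,-65,-20,0],[0.55,-62,-65,1,0],[0.55,-62,-65,1,0]]])

```text
clock: 9.4
eef_pos: [586.6, 81.2, 10.3]
eef_rot: [-3.142, 0.003, -0.134]
wrist_force: [-0.3, 0.6, 0.1]
finger_gap: 50.9
```

>>> send_rows(series=[[[0.55,7,0,0,0],[0.55,14,0,0,0],[0.55,21,0,0,0],[0.55,27,0,0,0],[0.55,31,0,0,0],[0.55,34,0,0,0],[0.55,36,0,0,0],[0.55,37,0,0,0],[0.55,37,0,0,0]]])

```text
clock: 10.3
eef_pos: [622.9, 76.0, 12.4]
eef_rot: [3.141, 0.003, -0.134]
wrist_force: [-10.2, -0.3, 7.4]
finger_gap: 51.2
```

```bash
python3 -c "
from h import *
go(-48,104,13)"
```

```text
t 10.3 fence xy [-52.5 105. ] z 12.4 F [-10.2  -0.3   7.4] gap 51.2
move [ 4.5  1.  -0.6 -0. ]
```

>>> send_rows(series=[[[0.55,1,0,0,0],[0.55,2,0,0,0],[0.55,3,0,0,0],[0.55,4,0,0,0],[0.55,4,0,0,0]]])

```text
clock: 10.8
eef_pos: [626.8, 75.5, 12.4]
eef_rot: [3.141, 0.003, -0.134]
wrist_force: [-9.5, -0.7, 6.0]
finger_gap: 51.9
```

>>> send_rows(series=[[[0.55,1,0,0,0],[0.55,2,0,0,0],[0.55,2,0,0,0]]])

```text
clock: 11.1
eef_pos: [627.8, 75.4, 12.4]
eef_rot: [3.141, 0.006, -0.134]
wrist_force: [-17.8, -0.2, 13.5]
finger_gap: 51.7
```

>>> send_rows(series=[[[0.55,1,0,0,0],[0.55,2,0,0,0],[0.55,2,0,0,0]]])

```text
clock: 11.4
eef_pos: [628.1, 75.5, 12.3]
eef_rot: [3.14, 0.01, -0.134]
wrist_force: [-32.4, 1.0, 21.9]
finger_gap: 51.7
```

The fence side is home (32 N, 0.3 mm of travel). I retreat and give the end one last nudge against the stop.

>>> send_rows(series=[[[0.55,-10,0,0,0],[0.55,-30,0,0,0],[0.55,-30,0,-45,0],[0,-30,10,-90,0],[0,-10,50,-100,0],[0,20,88,-100,0],[0,20,88,-100,0],[0,20,88,-60,0],[0,20,88,-20,0],[0,20,88,0,0]]])

```text
clock: 12.4
eef_pos: [638.3, -14.5, 8.9]
eef_rot: [3.141, 0.004, -0.134]
wrist_force: [-0.0, 0.1, -0.5]
finger_gap: 1.2
```

```bash
python3 -c "
from h import *
go(-22,37,13)"
```

```text
t 12.4 fence xy [-25.2  17.3] z 8.9 F [-0.   0.1 -0.5] gap 1.2
move [  3.2 -19.7  -4.1  -0. ]
```

>>> send_rows(series=[[[0,3,-4,-4,0],[0,3,-9,-4,0],[0,3,-14,-4,0],[0,3,-17,-4,0],[0,3,-19,-4,0],[0,3,-20,-4,0],[0,3,-21,-4,0],[0,3,-21,-4,0]]])

```text
clock: 13.2
eef_pos: [645.8, 5.6, 16.5]
eef_rot: [-3.142, -0.0, -0.134]
wrist_force: [0.2, 0.7, -0.3]
finger_gap: 0.2
```

>>> send_rows(series=[[[0,0,-1,0,0],[0,0,-2,0,0],[0,0,-2,0,0]]])

```text
clock: 13.5
eef_pos: [646.0, 6.7, 16.5]
eef_rot: [3.14, 0.0, -0.134]
wrist_force: [-1.4, -5.7, 0.6]
finger_gap: 0.6
```

>>> send_rows(series=[[[0,0,-1,0,0],[0,0,-2,0,0],[0,0,-2,0,0]]])

```text
clock: 13.8
eef_pos: [646.0, 7.0, 16.4]
eef_rot: [3.138, 0.001, -0.134]
wrist_force: [-3.3, -15.8, 2.3]
finger_gap: 0.2
```

Home at the stop. I move clear and check.

>>> send_rows(series=[[[0,0,10,0,0],[0,0,25,0,0],[0,0,25,-45,0],[0,0,25,-90,0],[0,-40,60,-130,0],[0,-80,100,-170,0],[0,-120,140,-200,0],[0,-150,190,-200,0],[0,-180,240,-200,0],[0,-200,290,-200,0]]])

```text
clock: 14.8
eef_pos: [444.9, -201.0, 213.5]
eef_rot: [3.141, -0.002, -0.133]
wrist_force: [0.3, -0.1, 0.6]
finger_gap: 0.2
```

```bash
python3 - <<'E'
from h import *
p=manip.camera('top');q=manip.camera('side')
a=cv2.resize(p['img'][150:205,195:275,::-1],None,fx=9,fy=9,interpolation=cv2.INTER_CUBIC);cv2.imwrite('pics/s6.png',a)
b=cv2.resize(q['img'][140:255,170:310,::-1],None,fx=5,fy=5,interpolation=cv2.INTER_CUBIC);cv2.imwrite('pics/s7.png',b)
p0=np.load("pics/p.npy",allow_pickle=True).item()
for t in("cartridge","bushing","nut"):
    print(t,[[np.round(r["rect"],1).tolist() for r in manip.find_in(t,x)][:1] for x in(p,q)])
E
```

```text
cartridge [[[272.6, 210.3, 21.5, 24.2]], [[271.2, 168.5, 19.9, 20.4]]]
bushing [[[189.3, 208.7, 12.2, 10.8]], [[241.5, 245.7, 13.6, 20.6]]]
nut [[], []]
```

View pics/s6.png

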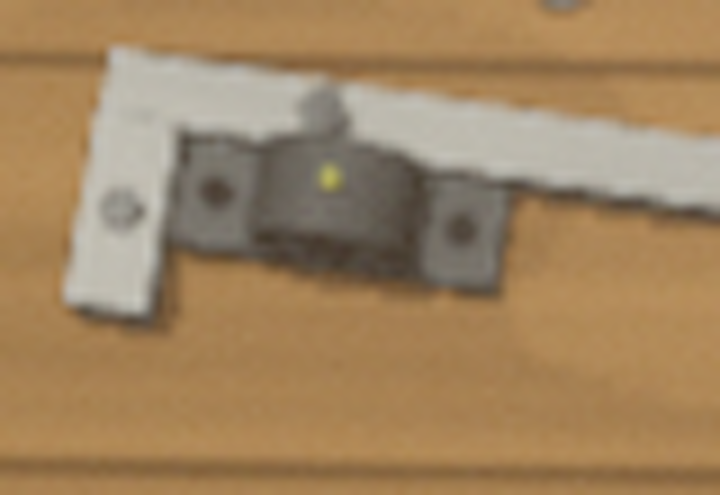

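View pics/s7.png

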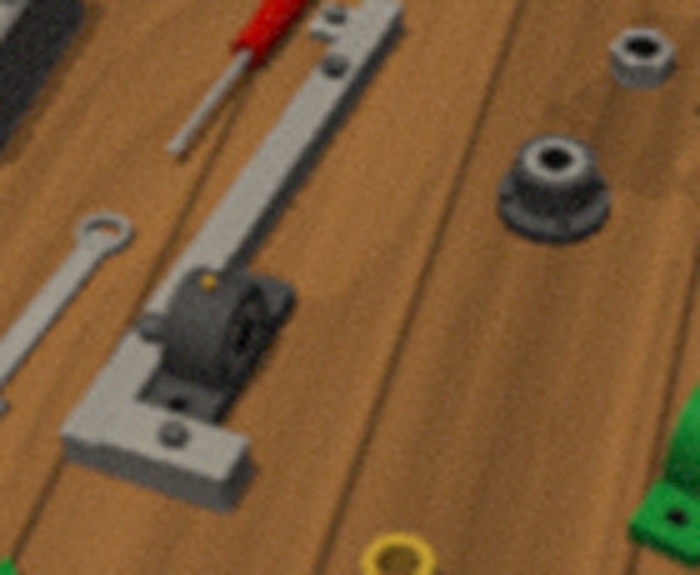

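Top crop: the foot's long side lies along the fence edge (corners about (180,133) and (510,183)) and its end touches the stop at x≈177. In the side view, the other parts appear unmoved. I check the numbers with the calibration.

```bash
python3 - <<'E'
from h import *
p=manip.camera('top');q=manip.camera('side')
c=lambda L:(np.array(L)+.5)/9-.5+[195,150]
f=lambda P:((P-FO)@np.c_[EX,EY]).round(1).tolist()
print("fence edge",f(ray(p,c([[430,171],[715,210],[180,128]]),25)),"stop face",f(ray(p,c([[177,140],[158,300]]),30)))
print("foot",f(ray(p,c([[182,133],[510,183],[175,245],[497,293]]),16)))
for n,p0,x in(("top",np.load("pics/p.npy",allow_pickle=True).item(),p),("side",np.load("pics/q.npy",allow_pickle=True).item(),q)):
    d=cv2.absdiff(cv2.GaussianBlur(p0["img"],(5,5),0),cv2.GaussianBlur(x["img"],(5,5),0)).max(2)>40
    k,_,st,_=cv2.connectedComponentsWithStats(d.astype(np.uint8)); print(n,[s.tolist() for s in st[1:] if s[4]>12])
E
```

```text
fence edge [[0.2, 77.4], [1.2, -25.6], [2.6, 168.5]] stop face [[-3.1, 168.1], [-61.5, 165.2]]
foot [[3.0, 168.8], [2.2, 48.8], [-38.2, 164.6], [-38.5, 47.4]]
top [[217, 168, 34, 15, 354], [274, 199, 120, 144, 6559], [218, 201, 37, 15, 432], [349, 307, 163, 77, 5975], [468, 314, 6, 10, 45], [482, 317, 7, 11, 54], [196, 318, 75, 33, 1536], [256, 326, 84, 56, 1766], [457, 341, 6, 11, 53], [147, 345, 72, 39, 1413], [470, 346, 6, 11, 59], [485, 348, 10, 16, 97], [215, 350, 12, 6, 39], [343, 351, 12, 33, 161], [224, 357, 7, 8, 44], [486, 367, 9, 8, 33]]
side [[296, 0, 87, 49, 1970], [484, 4, 15, 30, 194], [381, 7, 5, 8, 22], [501, 6, 11, 18, 94], [394, 14, 15, 13, 136], [444, 20, 8, 20, 65], [381, 23, 67, 231, 6853], [437, 23, 25, 72, 509], [498, 23, 14, 23, 164], [469, 41, 11, 9, 70], [386, 50, 5, 5, 19], [315, 52, 13, 18, 90], [410, 53, 7, 4, 26], [294, 61, 27, 47, 617], [405, 70, 8, 4, 26], [401, 85, 7, 5, 27], [461, 89, 12, 8, 73], [478, 103, 28, 30, 520], [453, 133, 12, 8, 63], [308, 134, 74, 46, 1461], [480, 148, 9, 9, 15], [471, 153, 23, 31, 406], [491, 158, 17, 9, 27], [202, 193, 11, 17, 75], [202, 195, 28, 30, 428], [241, 197, 26, 37, 585], [508, 215, 4, 14, 45], [455, 243, 5, 10, 18], [430, 249, 20, 14, 137], [411, 254, 68, 41, 1245], [449, 254, 28, 17, 261]]
```

Foot and face agree within about 1–2 mm, the housing is parallel within about 0.01 rad, and only the housing, the arm and its shadow changed in the pictures. I hand in.

```bash
python3 -c "
from cell import manip
print(manip.sign_off(), manip.read_state()['clock'])"
```

```text
the job is handed in; nothing more can be done
the job is handed in; nothing more can be done
```

The dark iron housing is in the corner: long side against the fence, end against the stop. I handed the job in at about 15 s of arm time, with the arm clear; no verdict was reported. I pushed it with the two fingertips towards the fence, then on its end to the stop. Then I pressed the long side home and nudged the end once more.

**Contact:** The last presses rose to about 32 N at the fence and 16 N at the stop, with only about 0.3 mm of further travel each time.

**Position:** The last pictures put the foot flush with the fence and stop to within about 1–2 mm, near what the calibration allows. The housing is parallel to the fence to about 0.01 rad and standing upright.

**Other things:** Before-and-after pictures showed changes only at the housing, the arm and its shadow. In the last check the network missed the nut, but it is visible in its place in the side picture.

**Disagreements:**
- The second end nudge went about 1.6 mm further than the first before meeting resistance, probably because the housing was squared up in between.
- The two cameras differed by about 2–3 mm, so I trusted the contact forces over the pictures for the final fit.

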